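# Sort the parts of a stripped microfilm reader

## Robot

A 6-joint arm with a two-finger parallel gripper is mounted at the origin on the work surface. World frame = base frame: x ahead of the robot, y to its left, z up, the work surface at z = 0. Lengths are in mm, angles in rad, forces in N, time in s.
With the tool pointing down it reaches from about 350 to 975 mm from the base axis. Payload 7.1 kg.
Tool frame: the origin (TCP) lies at the very end of the fingers, on their centre line; the grasp point (between the pads) lies 19 mm behind it (ctrl.grip_point_offset is the distance from the TCP to the grasp point, in mm); z points along the fingers, y is the direction in which the jaws open and shut (so a half turn about z gives the same grasp; the last joint's range is limited). The gripper opens to 88 mm and grips with 3 to 60 N. Pads are 20 mm wide; open, the fingers measure 115 mm over their backs; the gripper's body (75 mm by 178 mm) begins 61 mm behind the grasp point.
Start: joints at [-1.35, 0.423, 1.63, -0, 1.089, -0.019], TCP at [148.462, -607.095, 222.675] pointing down, gripper open.
Joint ranges: [-3, 3], [-0.9, 2.11], [0.09, 2.58], [-1.31, 4.45], [0.11, 2.69], [-2.54, 2.54]. Speed limits (rad/s): [2.39, 2.39, 3.01, 3.14, 3.14, 3.14].

## Interface

Orientations are given as a rotation vector (axis times angle).
In Python, from workcell import ctrl gives the robot as it stands.
- The arm moves only by the tool move_arm, never from a script. Its argument "increments" is one flat list of numbers, 5 for each row, row after row: the closure in counts, from 0 (fully open) to 255 (shut), then the shift along the tool's x, y, z in mm, then the turn about the tool's z in degrees. In form: [grip, dx, dy, dz, yaw, grip, dx, dy, dz, yaw, ...]. A call has 1 to 12 rows; each row is the pose to reach, as a shift and turn from the pose measured when the call began, along the tool's axes at that moment; what a row does not reach only later rows make up. A row lasts 1/8 s, in which the tool goes at most 62.5 mm and 10.7 degrees, less where a joint would pass 70% of its speed; a pose out of reach is approached as far as the arm can. A call with a gripper value outside its range is refused whole. The fingers move at their own pace and stop on an object; the grip force is fixed at half the most. Time passes only in rows, so rows that repeat a pose let the fingers close. It gives the time, the measured TCP pose, the force and the opening at its end, in the units of the state.
- ctrl.get_obs(): the state, without advancing time (a new reading comes with each control period).
- ctrl.get_image(name): name is "scene" or "top" or "wrist"; returns a dict with "frame" (420x560x3 uint8, red, green, blue), "vertical_fov" (degrees; the focal length in pixels is half the picture's height over the tangent of half this angle, whatever the lens; pixels are square), "cx", "cy" (the principal point, pixels), "distortion" ([k1, k2, p1, p2, k3] as OpenCV has them; the pictures are not rectified), "pose" (4x4, takes a point from camera to world coordinates); the wrist camera has in their place "mount" (4x4, takes a point from camera to tool coordinates, whose origin is the TCP and whose axes are the flange's). Camera axes: x right, y down, z forward; pixel columns grow to the right and rows downward; lengths in mm; the calibration is good to about 2 mm. A picture is of the moment at which its call begins: read the wrist's pose just before it. There is no depth.
- ctrl.close_job(): hands the job in, once; it reports no verdict.
The state is a dict: "t": time; "qpos": joint angles; "qvel": joint speeds; "joint_torque": joint torques, N m; "ee_pos": TCP position; "orientation": TCP orientation; "ft_force": force on the tool from outside, world axes, zero at the start; "moment": the same for the moment, N m; "width": finger opening in mm.
Only numpy, scipy, OpenCV 4.12 (cv2) and the standard library are available. Lean on these libraries where they do the work, as an engineer would, in place of code of your own. Each camera call takes 0.05 s, during which the arm holds its last target.

## Task

The microfilm reader has been stripped for overhaul: sort its five loose parts, each set down (not dropped or thrown) flat on the floor of its container and the same way up as it stands now. The two brown bakelite reel caps go in the two-bay wooden tray, one in each bay; the chrome focus wheel and the metal guide roller go in the steel cleaning basket, not touching each other; the rubber foot pad goes in the round scrap tin. Leave the glass lamp shade and the loupe where they stand.

Things in the scene. Friction and masses are not known exactly. Their poses are not given: they have to be found in the camera images.
- reel_cap1: brown bakelite reel cap of the reader, one of two alike (which is which does not matter): a round skirt 46 mm across and 10 mm high with a fluted knob 28 mm across rising from its middle to 32 mm above the underside, a small brass dot on top. Loose, about 60 g. Origin: centre of the underside; z up. Starts standing on the counter, knob up. Grip it by the knob
- reel_cap2: brown bakelite reel cap of the reader, one of two alike (which is which does not matter): a round skirt 46 mm across and 10 mm high with a fluted knob 28 mm across rising from its middle to 32 mm above the underside, a small brass dot on top. Loose, about 60 g. Origin: centre of the underside; z up. Starts standing on the counter, knob up. Grip it by the knob
- focus_wheel: chrome focus wheel: a knurled disc 54 mm across and 14 mm thick with a ring of six dark dots on its face, and a hub 22 mm across rising from the middle to 34 mm above the underside. Loose, about 170 g. Origin: centre of the underside; z up. Starts lying flat on the counter, hub up. Grip it by the hub
- guide_roller: bright metal film guide roller, shaped like a bobbin: 44 mm tall, flanges 32 mm across at both ends (each 6 mm thick), waist 24 mm across, standing on end, with a small dark bore dot on top. Loose, about 120 g. Origin: centre of the underside; z up. Grip it from above across the flanges
- foot_pad: squat black rubber foot pad: a plain cylinder 40 mm across and 26 mm high with a steel washer 18 mm across let into its top. Loose, about 50 g. Origin: centre of the underside; z up. Starts flat on the counter, washer up
- cap_tray: pale wooden two-bay tray lined with grey felt, 84 mm (its x) by 168 mm (its y) outside, 18 mm high, fixed. Walls 6 mm, floor 6 mm thick, so the walls stand 12 mm above the floor. A divider 6 mm thick across the middle (at y = 0, as high as the walls) makes two square bays, each 72 by 75 mm inside, centred at y = +40.5 mm and y = -40.5 mm. Origin: centre of the underside; y along the tray, z up
- wash_basket: long shallow cleaning basket of perforated bright steel with a small wire loop at each short end, 92 mm (its x) by 168 mm (its y), 14 mm high, fixed, one undivided space 86 by 162 mm inside. Walls and floor 3 mm thick, so the walls stand 11 mm above the floor. Origin: centre of the underside; y along the basket, z up
- scrap_tin: round shallow aluminium tin, 84 mm across outside, 11 mm high, fixed, 79 mm across inside; floor 3 mm thick, so the wall stands 8 mm above the floor. Origin: centre of the underside; z up
- lamp_shade: bystander: bell-shaped frosted glass lamp shade standing mouth down, 72 mm across, with a brass collar 30 mm across on top, 60 mm tall in all. Loose. Origin: centre of the underside; z up. To be left alone
- loupe: bystander: small stand loupe, a white foot 34 mm across and 20 mm high under a black ring 40 mm across with a pale lens on top, 40 mm tall in all. Loose. Origin: centre of the underside; z up. To be left alone

How it is judged:
By the outcome, as a careful person would: the job done as asked, in the order asked, and still so for the second after the job is handed in, with the robot touching nothing.
It also fails if it takes over 118 s, if anything falls off the work surface, if the arm or the gripper's body presses on something with over 40 N, if the wrist force passes 120 N, or if a joint passes its speed limit or range.

## Working session

There is one attempt and no reset: what is moved stays moved. The work goes in short steps, Python scripts to look and compute and a tool call to move; the robot and the scene stay as the last step left them, time stands still between calls to the robot, and variables do not carry over. Pictures are saved under pics/ and viewed, and the job is handed in when it is done.

Besides the shell and the picture viewer there is one more tool, called after "Request:" as name(argument=value, ...), one argument or row to a line, values as JSON. move_arm: Moves the arm, as the interface text tells. Its arguments: {"type":"object","properties":{"increments":{"type":"array","items":{"type":"number"}}},"required":["increments"]}

```bash
mkdir -p pics; ls
cat > h.py <<'E'
import numpy as np, cv2
from workcell import ctrl
def K(im):
    h=im["frame"].shape[0]; f=h/2/np.tan(np.radians(im["vertical_fov"])/2)
    return np.array([[f,0,im["cx"]],[0,f,im["cy"]],[0,0,1.]])
def snap(name,fn):
    obs=ctrl.get_obs(); im=ctrl.get_image(name)
    cv2.imwrite("pics/"+fn,im["frame"][:,:,::-1])
    if "pose" in im: P=np.array(im["pose"])
    else:
        T=np.eye(4);T[:3,:3]=cv2.Rodrigues(np.array(obs["orientation"],float))[0];T[:3,3]=obs["ee_pos"]
        P=T@np.array(im["mount"])
    np.savez("pics/"+fn[:-4]+".npz",K=K(im),D=np.array(im["distortion"],float),P=P)
    return im
def cast(fn,px,z):
    d=np.load("pics/"+fn+".npz")
    u=cv2.undistortPoints(np.array(px,float).reshape(-1,1,2),d["K"],d["D"]).reshape(-1,2)
    r=np.c_[u,np.ones(len(u))]@d["P"][:3,:3].T; o=d["P"][:3,3]
    return o+r*((z-o[2])/r[:,2])[:,None]
def proj(fn,pts):
    d=np.load("pics/"+fn+".npz"); W=np.linalg.inv(d["P"])
    return cv2.projectPoints(np.array(pts,float).reshape(-1,3),cv2.Rodrigues(W[:3,:3])[0],W[:3,3],d["K"],d["D"])[0].reshape(-1,2)
E
python3 - <<'E'
from h import *
for n in ("scene","top","wrist"):
    im=snap(n,n+"0.png"); d=np.load("pics/"+n+"0.npz"); print(n,d["K"][0,0],d["D"],d["P"].round(2))
print(ctrl.get_obs())
E
```

```text
pics
scene 512.3135194067842 [-0.03291141  0.          0.          0.          0.        ] [[-8.6000e-01  3.2000e-01 -4.0000e-01  9.5809e+02]
 [ 5.1000e-01  5.3000e-01 -6.8000e-01  8.4964e+02]
 [-0.0000e+00 -7.9000e-01 -6.2000e-01  7.3816e+02]
 [ 0.0000e+00  0.0000e+00  0.0000e+00  1.0000e+00]]
top 531.6506588655808 [-0.01983692  0.          0.          0.          0.        ] [[-4.00000e-02 -9.80000e-01  2.10000e-01  2.68120e+02]
 [-1.00000e+00  3.00000e-02 -1.00000e-02  7.98300e+01]
 [ 0.00000e+00 -2.10000e-01 -9.80000e-01  1.11231e+03]
 [ 0.00000e+00  0.00000e+00  0.00000e+00  1.00000e+00]]
wrist 342.5990991713869 [-0.08393904  0.          0.          0.          0.        ] [[ 2.4000e-01 -9.4000e-01 -2.4000e-01  2.1333e+02]
 [-9.7000e-01 -2.3000e-01 -6.0000e-02 -5.9100e+02]
 [-0.0000e+00  2.4000e-01 -9.7000e-01  3.8300e+02]
 [ 0.0000e+00  0.0000e+00  0.0000e+00  1.0000e+00]]
{'t': 0.15, 'qpos': array([-1.34996809e+00,  4.23669757e-01,  1.63049872e+00,  3.45584890e-05,
        1.08857885e+00, -1.89867487e-02]), 'qvel': array([-0.00011212, -0.0028103 , -0.00393461, -0.00193945, -0.00011574,
       -0.00171289]), 'joint_torque': array([-9.34096533e-04, -5.44985354e+01, -2.73920578e+01,  6.43685181e-02,
        2.04265234e-02, -5.10611414e-05]), 'ee_pos': array([ 148.40161827, -606.6916004 ,  222.08366277]), 'orientation': array([-3.11789450e+00, -3.75635661e-01,  1.34849486e-04]), 'ft_force': array([-0.83772977, -0.39200614,  0.56781981]), 'moment': array([ 0.00889847,  0.01235276, -0.02324282]), 'width': 88.2207454974508}
```

View pics/top0.png

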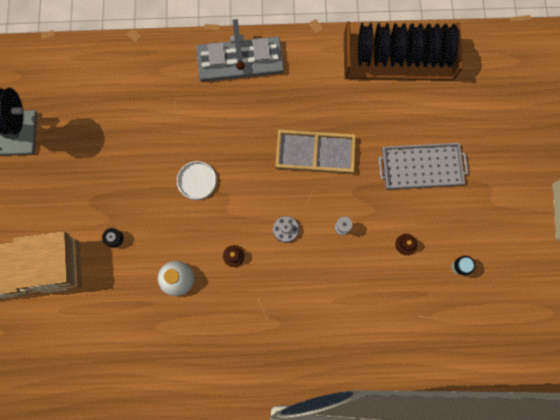

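View pics/scene0.png

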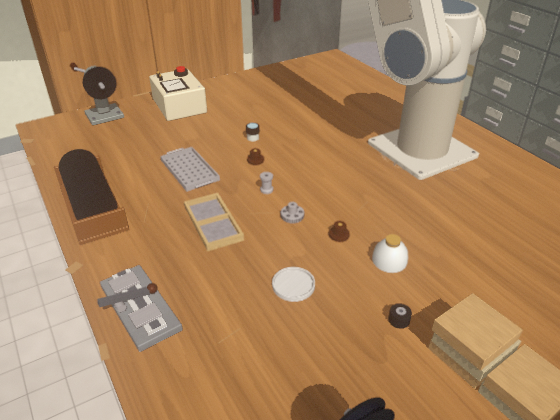

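View pics/wrist0.png

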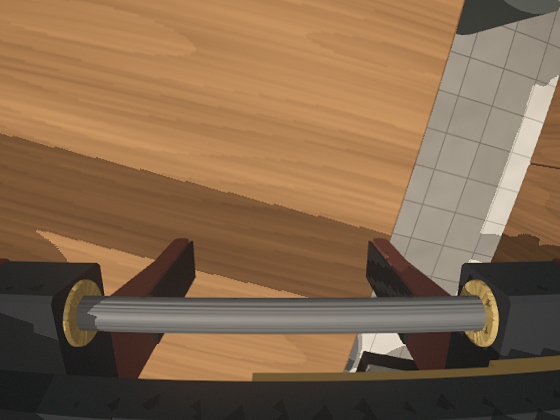

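Run:
```python
import cv2
a=cv2.imread("pics/top0.png")
cv2.imwrite("pics/topA.png",cv2.resize(a[110:310,90:290],None,fx=3,fy=3,interpolation=cv2.INTER_CUBIC))
cv2.imwrite("pics/topB.png",cv2.resize(a[110:300,260:500],None,fx=3,fy=3,interpolation=cv2.INTER_CUBIC))
```

```text
(no output)
```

View pics/topA.png

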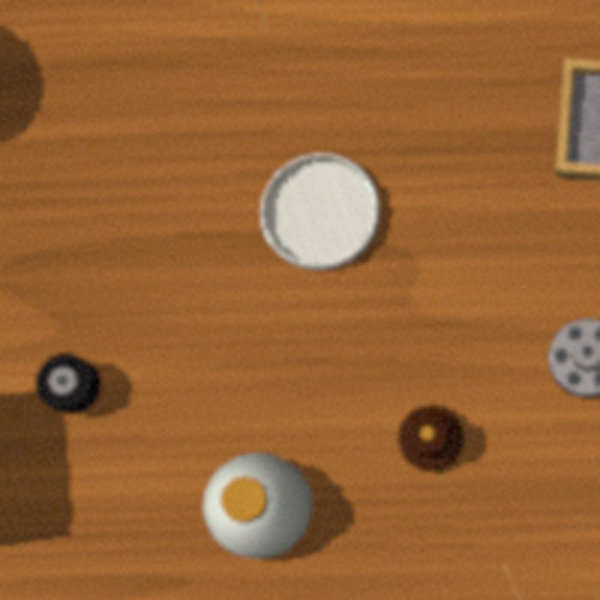

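View pics/topB.png

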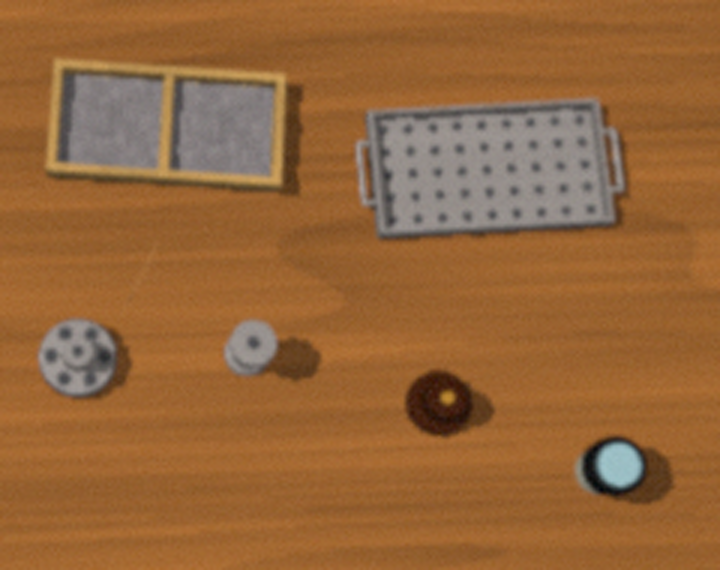

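```bash
cat >> h.py <<'E'
A=(90,110);B=(260,110)
def full(p,o): return (np.array(p,float).reshape(-1,2)+.5)/3-.5+np.array(o)
E
python3 - <<'E'
from h import *
for n,p,o,z in [("pad",(63,380),A,26),("cap1",(428,433),A,32),("wheel",(78,351),B,34),("roller",(253,342),B,44),("cap2",(448,397),B,32),("tin",(321,211),A,11),("shade",(244,499),A,60),("loupe",(620,465),B,40)]:
    w=cast("top0",full(p,o),z); print(n,w.round(1),"scene px",proj("scene0",w).round(1))
for n,p,z in [("tray",[(55,60),(286,73),(283,187),(46,172)],18),("basket",[(367,110),(601,99),(616,222),(380,237)],14)]:
    w=cast("top0",full(p,B),z); c=w.mean(0); print(n,w.round(1).tolist(),c.round(1),"sides",np.linalg.norm(w-np.roll(w,-1,0),axis=1).round(1), "scene",proj("scene0",w).round(0).tolist())
E
python3 - <<'E'
import cv2
a=cv2.imread("pics/scene0.png")
cv2.imwrite("pics/sceneA.png",cv2.resize(a[110:350,150:430],None,fx=2.5,fy=2.5,interpolation=cv2.INTER_CUBIC))
E
```

```text
pad [[456.7 427.7  26. ]] scene px [[399.8 309.7]]
cap1 [[410.3 176.2  32. ]] scene px [[339.3 223.2]]
wheel [[462.7  65.3  34. ]] scene px [[291.9 203.4]]
roller [[462.9 -54.1  44. ]] scene px [[265.9 174.5]]
cap2 [[ 422.  -187.1   32. ]] scene px [[254.7 149.6]]
tin [[575.2 251.8  11. ]] scene px [[293.  279.7]]
shade [[367.2 295.3  60. ]] scene px [[392.4 237.7]]
loupe [[ 370.3 -297.8   40. ]] scene px [[252.1 124.7]]
tray [[680.3, 73.8, 18.0], [664.6, -93.1, 18.0], [579.1, -85.4, 18.0], [596.1, 83.1, 18.0]] [630.   -5.4  18. ] sides [167.6  85.9 169.4  84.7] scene [[206.0, 243.0], [183.0, 200.0], [218.0, 191.0], [244.0, 233.0]]
basket [[635.9, -150.6, 14.0], [638.5, -321.6, 14.0], [546.1, -322.6, 14.0], [540.9, -152.7, 14.0]] [ 590.4 -236.9   14. ] sides [171.   92.4 169.9  94.9] scene [[185.0, 186.0], [160.0, 155.0], [192.0, 145.0], [220.0, 174.0]]
```

View pics/sceneA.png

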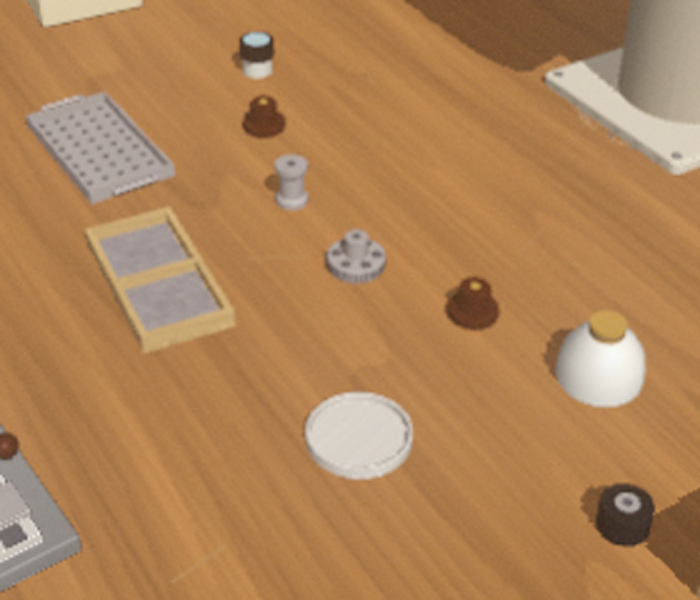

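Request:
move_arm(
  increments=[0,15,-14,0,4,0,50,-47,0,10,0,95,-89,10,13.7,0,145,-136,25,13.7,0,190,-178,40,13.7,0,235,-220,60,13.7,0,280,-262,75,13.7,0,320,-300,85,13.7,0,345,-325,90,13.7,0,360,-338,90,13.7,0,365,-342,90,13.7,0,365,-342,90,13.7],
)

```text
t: 1.65
ee_pos: [421.7, -187.8, 132.5]
orientation: [-3.141, -0.002, 0.0]
ft_force: [-0.2, 0.6, -1.0]
width: 87.5
```

Run:
```python
from h import *
im=snap("wrist","w1.png"); d=np.load("pics/w1.npz"); print(ctrl.get_obs()); print(proj("w1",[(422,-187,32)]))
```

```text
{'t': 1.7, 'qpos': array([-4.46189458e-01,  3.28080488e-01,  2.04793071e+00,  1.11090242e-03,
        7.66317427e-01,  1.12332184e+00]), 'qvel': array([-0.01207414, -0.00217888,  0.00248254,  0.00163102, -0.0002862 ,
        0.00275252]), 'joint_torque': array([ 6.23546261e-01, -4.07134509e+01, -1.96489388e+01,  5.94606972e-02,
       -6.40006363e-02,  2.22311384e-02]), 'ee_pos': array([ 421.42699193, -188.13958283,  132.51478449]), 'orientation': array([-3.14058000e+00, -7.60611952e-04,  5.19685869e-04]), 'ft_force': array([-0.47461191, -0.23379512, -0.75086773]), 'moment': array([0.01838213, 0.01225646, 0.0185709 ]), 'width': 87.94133574311873}
[[279.85295203 212.23981197]]
```

View pics/w1.png

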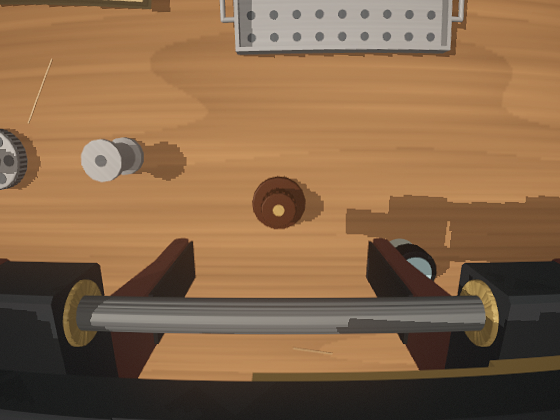

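Run:
```python
from h import *
print(cast("w1",[(278.5,210.5)],32).round(1),cast("w1",[(101,160)],44).round(1),cast("w1",[(237,52),(452,49)],14).round(1))
```

```text
[[ 423.4 -185.9   32. ]] [[464.9 -54.1  44. ]] [[ 544.3 -154.    14. ]
 [ 549.3 -321.5   14. ]]
```

Request:
move_arm(
  increments=[0,1.5,-1.5,20,0,60,1.5,-1.5,55,0,90,1.5,-1.5,90,0,90,1.5,-1.5,108,0,90,1.5,-1.5,116,0,90,1.5,-1.5,119,0,90,1.5,-1.5,119,0,255,1.5,-1.5,119,0,255,1.5,-1.5,119,0,255,1.5,-1.5,119,0,255,1.5,-1.5,119,0,255,1.5,-1.5,119,0],
)

```text
t: 3.2
ee_pos: [423.1, -186.6, 13.7]
orientation: [-3.141, -0.001, -0.0]
ft_force: [-0.4, 0.6, 5.4]
width: 27.1
```

Request:
move_arm(
  increments=[255,0,0,-10,0,255,0,0,-35,0,255,5,-3,-60,0,255,25,-17,-80,0,255,60,-42,-90,0,255,100,-69,-90,0,255,140,-97,-90,0,255,175,-121,-90,0,255,195,-135,-90,0,255,203,-141,-90,0,255,203,-141,-90,0,255,203,-141,-90,0],
)

```text
t: 4.7
ee_pos: [624.9, -46.1, 103.8]
orientation: [-3.141, 0.0, 0.002]
ft_force: [-0.2, -0.8, -0.3]
width: 27.1
```

Run:
```python
from h import *
im=snap("wrist","w2.png"); o=ctrl.get_obs(); print(o["ee_pos"],o["width"])
```

```text
[624.99474085 -46.19971051 103.84962847] 27.641236304699056
```

View pics/w2.png

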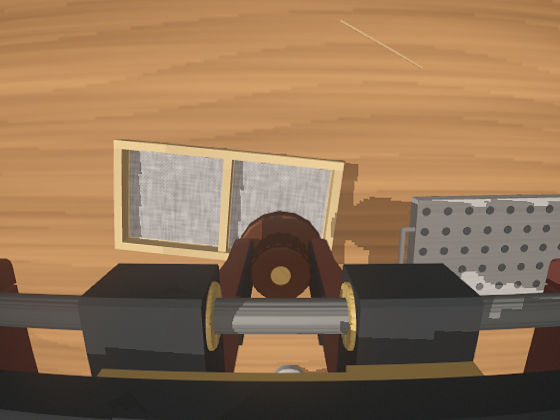

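Run:
```python
from h import *
c=cast("w2",[(114,140),(345,161),(115,249)],18); print(c.round(1)); a,b,e=c
print(((b+e)/2).round(1), np.linalg.norm(a-b),np.linalg.norm(a-e))
y=(a-b)/np.linalg.norm(a-b); m=(b+e)/2; print((m+40.5*y).round(1),(m-40.5*y).round(1))
```

```text
[[682.8  74.5  18. ]
 [666.9 -92.3  18. ]
 [599.3  83.5  18. ]]
[633.1  -4.4  18. ] 167.55408635238004 84.0376051434895
[636.9  35.9  18. ] [629.3 -44.7  18. ]
```

Request:
move_arm(
  increments=[255,3,-1,20,0,255,3,-1,45,0,255,3,-1,65,0,255,3,-1,75,0,255,3,-1,80,0,255,3,-1,82,0,255,3,-1,83,0,255,3,-1,83.5,0,255,3,-1,83.5,0],
)

```text
t: 5.88
ee_pos: [628.1, -45.1, 20.7]
orientation: [-3.141, 0.001, 0.0]
ft_force: [0.5, -0.3, -0.9]
width: 27.9
```

Request:
move_arm(
  increments=[255,0,0,0.5,0,255,0,0,1,0,255,0,0,1,0],
)

```text
t: 6.25
ee_pos: [628.2, -45.1, 19.8]
orientation: [-3.141, 0.0, 0.0]
ft_force: [-0.4, -0.1, 1.6]
width: 27.3
```

Request:
move_arm(
  increments=[150,0,0,0,0,150,0,0,0,0,150,0,0,-5,0,150,0,0,-25,0,120,0,0,-55,0,90,-15,-15,-85,0,90,-50,-51,-110,0,90,-90,-92,-110,0,90,-130,-132,-110,0,90,-170,-173,-110,0,90,-200,-204,-110,0,90,-217,-221,-110,0],
)

```text
t: 7.75
ee_pos: [410.1, 177.2, 131.4]
orientation: [-3.14, -0.002, -0.002]
ft_force: [-0.1, 0.1, 0.4]
width: 56.7
```

Request:
move_arm(
  increments=[90,0,0,0,0,90,0,0,0,0],
)

```text
t: 8.0
ee_pos: [411.1, 177.2, 132.3]
orientation: [-3.139, -0.003, -0.005]
ft_force: [0.2, -1.0, 0.2]
width: 56.5
```

Run:
```python
from h import *
im=snap("wrist","w3.png"); o=ctrl.get_obs(); print(o["ee_pos"],o["width"])
im=snap("top","top1.png")
a=cv2.imread("pics/top1.png")
cv2.imwrite("pics/top1B.png",cv2.resize(a[110:300,190:430],None,fx=3,fy=3,interpolation=cv2.INTER_CUBIC))
```

```text
[411.16668563 176.91896191 132.07199394] 57.10240723232084
```

View pics/w3.png

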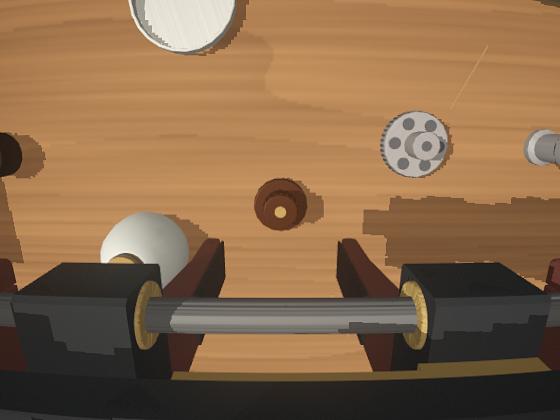

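View pics/top1B.png

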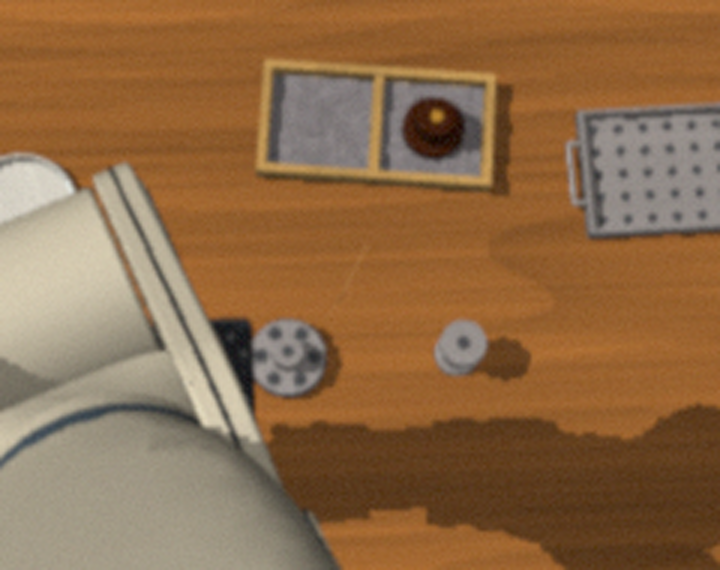

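Run:
```python
from h import *
print(cast("w3",[(280.5,212)],32).round(1),cast("w3",[(426,146)],34).round(1))
```

```text
[[412.  177.6  32. ]] [[464.3  67.3  34. ]]
```

Request:
move_arm(
  increments=[90,0.5,0,20,0,90,0.5,0,55,0,90,0.5,0,90,0,90,0.5,0,108,0,90,0.5,0,116,0,90,0.5,0,118.5,0,90,0.5,0,118.5,0,255,0.5,0,118.5,0,255,0.5,0,118.5,0,255,0.5,0,118.5,0,255,0.5,0,118.5,0],
)

```text
t: 9.48
ee_pos: [412.0, 177.1, 13.6]
orientation: [-3.14, -0.001, -0.004]
ft_force: [0.2, -0.5, 4.4]
width: 27.1
```

Request:
move_arm(
  increments=[255,0,0,-10,0,255,0,0,-35,0,255,5,3,-60,0,255,25,16,-80,0,255,60,38,-85,0,255,105,66,-85,0,255,150,95,-85,0,255,190,120,-85,0,255,213,135,-85,0,255,223.5,141.5,-85,0,255,223.5,141.5,-85,0,255,223.5,141.5,-85,0],
)

```text
t: 10.98
ee_pos: [634.1, 36.2, 98.9]
orientation: [-3.14, -0.002, -0.002]
ft_force: [-0.1, -0.1, -0.9]
width: 27.9
```

Run:
```python
from h import *
im=snap("wrist","w4.png"); o=ctrl.get_obs(); print(o["ee_pos"],o["width"])
```

```text
[634.20844976  36.29567731  98.91245638] 27.585087871447225
```

View pics/w4.png

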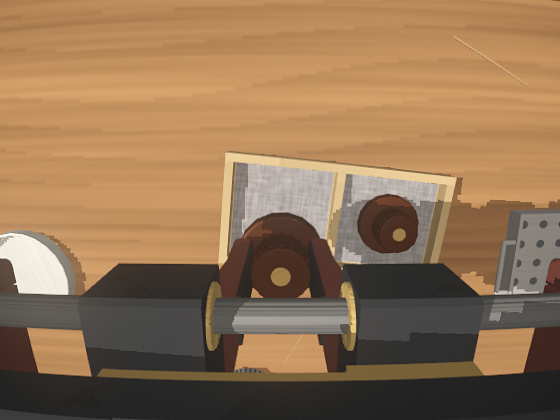

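Request:
move_arm(
  increments=[255,1,0.5,20,0,255,1,0.5,45,0,255,1,0.5,62,0,255,1,0.5,72,0,255,1,0.5,76,0,255,1,0.5,78,0,255,1,0.5,79,0,255,1,0.5,79.5,0,255,1,0.5,79.5,0],
)

```text
t: 12.15
ee_pos: [635.5, 35.9, 19.7]
orientation: [-3.14, -0.002, -0.003]
ft_force: [-0.7, -0.6, -0.7]
width: 27.4
```

Request:
move_arm(
  increments=[255,0,0,0.3,0,150,0,0,0.3,0,150,0,0,0.3,0,150,0,0,-4,0,150,0,0,-25,0,150,0,0,-55,0,110,-20,-4,-85,0,90,-60,-11,-110,0,90,-105,-19,-110,0,90,-145,-26,-110,0,90,-165,-29,-110,0,90,-172,-30,-110,0],
)

```text
t: 13.65
ee_pos: [462.8, 65.7, 130.7]
orientation: [-3.139, -0.003, -0.006]
ft_force: [1.3, 0.2, 0.3]
width: 57.1
```

Request:
move_arm(
  increments=[90,0,0,0,0,90,0,0,0,0],
)

```text
t: 13.9
ee_pos: [464.1, 65.6, 131.2]
orientation: [-3.139, -0.002, -0.008]
ft_force: [0.6, -0.7, -0.9]
width: 56.9
```

Run:
```python
from h import *
im=snap("wrist","w5.png"); o=ctrl.get_obs(); print(o["ee_pos"],o["width"])
```

```text
[463.88831509  65.58449384 131.00781948] 56.55959313603325
```

View pics/w5.png

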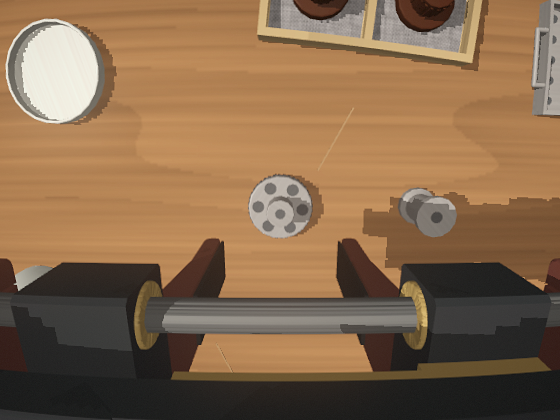

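Run:
```python
from h import *
print(cast("w5",[(280,213)],34).round(1),cast("w5",[(436.5,217)],44).round(1),cast("w5",[(55.5,71)],11).round(1))
```

```text
[[465.2  66.5  34. ]] [[464.7 -53.   44. ]] [[577.9 249.   11. ]]
```

Request:
move_arm(
  increments=[90,0.5,-0.5,20,0,90,0.5,-0.5,55,0,90,0.5,-0.5,88,0,90,0.5,-0.5,104,0,90,0.5,-0.5,111,0,90,0.5,-0.5,114,0,90,0.5,-0.5,114,0,255,0.5,-0.5,114,0,255,0.5,-0.5,114,0,255,0.5,-0.5,114,0,255,0.5,-0.5,114,0],
)

```text
t: 15.32
ee_pos: [465.0, 66.4, 17.1]
orientation: [-3.139, -0.002, -0.008]
ft_force: [0.2, 0.2, 1.3]
width: 21.5
```

Request:
move_arm(
  increments=[255,0,0,-10,0,255,0,0,-35,0,255,2,4,-60,0,255,12,25,-80,0,255,30,62,-85,0,255,52,108,-85,0,255,74,154,-85,0,255,95,198,-85,0,255,112,233,-85,0,255,122,254,-85,0,255,125.5,261,-85,0,255,125.5,261,-85,0],
)

```text
t: 16.82
ee_pos: [590.0, -194.0, 102.0]
orientation: [-3.139, -0.002, -0.006]
ft_force: [-0.4, 0.5, -1.8]
width: 21.4
```

Request:
move_arm(
  increments=[255,0,0,0,0],
)

```text
t: 16.95
ee_pos: [589.3, -192.7, 101.9]
orientation: [-3.138, -0.004, -0.005]
ft_force: [-0.2, 0.6, -2.2]
width: 21.5
```

Run:
```python
from h import *
im=snap("wrist","w6.png"); o=ctrl.get_obs(); print(o["ee_pos"],o["width"],o["orientation"])
```

```text
[ 589.33102534 -192.62556921  101.86763076] 21.522484034202723 [-3.13820887 -0.0043742  -0.00486515]
```

View pics/w6.png

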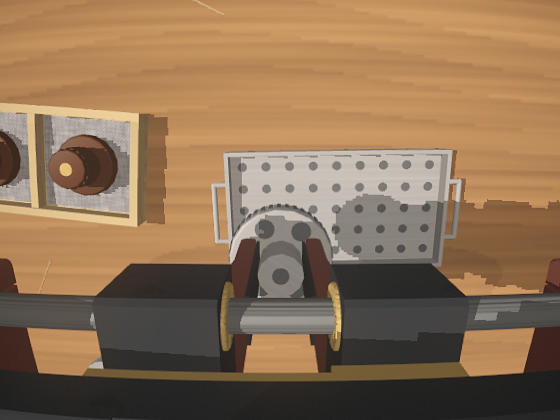

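Run:
```python
from h import *
print(cast("w6",[(225,152.5),(453,150)],14).round(1))
```

```text
[[ 637.5 -152.    14. ]
 [ 640.6 -318.7   14. ]]
```

Request:
move_arm(
  increments=[255,1.5,2.5,20,0,255,1.5,2.5,45,0,255,1.5,2.5,63,0,255,1.5,2.5,73,0,255,1.5,2.5,78,0,255,1.5,2.5,80,0,255,1.5,2.5,81,0,255,1.5,2.5,81.5,0,255,1.5,2.5,81.5,0],
)

```text
t: 18.12
ee_pos: [591.3, -195.0, 20.7]
orientation: [-3.138, -0.004, -0.006]
ft_force: [0.1, -0.7, -2.6]
width: 21.4
```

Request:
move_arm(
  increments=[255,0,0,0.5,0,255,0,0,0.8,0,255,0,0,0.8,0],
)

```text
t: 18.5
ee_pos: [591.4, -195.0, 20.2]
orientation: [-3.138, -0.004, -0.006]
ft_force: [-1.2, 0.4, 1.2]
width: 20.9
```

Request:
move_arm(
  increments=[160,0,0,0,0,160,0,0,0,0,160,0,0,0,0,160,0,0,-5,0,160,0,0,-30,0,130,0,0,-60,0,90,-15,-17,-90,0,90,-45,-50,-110,0,90,-80,-88,-110,0,90,-110,-122,-110,0,90,-123,-136,-110,0,90,-127.5,-141,-110,0],
)

```text
t: 20.0
ee_pos: [463.3, -54.3, 130.6]
orientation: [-3.139, -0.006, -0.008]
ft_force: [-0.2, 0.3, 0.8]
width: 56.9
```

Request:
move_arm(
  increments=[90,0,0,0,0,90,0,0,0,0],
)

```text
t: 20.25
ee_pos: [464.5, -55.0, 130.7]
orientation: [-3.139, -0.005, -0.009]
ft_force: [0.5, -0.0, 0.2]
width: 56.9
```

Run:
```python
from h import *
im=snap("wrist","w7.png"); o=ctrl.get_obs(); print(o["ee_pos"],o["width"],o["orientation"],proj("w7",[(464,-54,44)]))
```

```text
[464.25087302 -55.01337574 130.56895534] 56.428673713579286 [-3.13890846 -0.00456236 -0.00867106] [[279.7128602  218.57148394]]
```

View pics/w7.png

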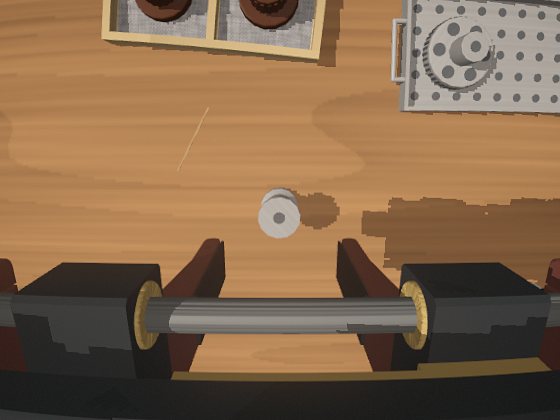

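Request:
move_arm(
  increments=[90,0.5,-0.7,20,0,90,0.5,-0.7,55,0,90,0.5,-0.7,90,0,90,0.5,-0.7,112,0,90,0.5,-0.7,121,0,90,0.5,-0.7,125,0,90,0.5,-0.7,126,0,255,0.5,-0.7,126,0,255,0.5,-0.7,126,0,255,0.5,-0.7,126,0,255,0.5,-0.7,126,0],
)

```text
t: 21.68
ee_pos: [465.7, -54.0, 4.9]
orientation: [-3.139, -0.005, -0.01]
ft_force: [-0.1, 1.1, 5.1]
width: 30.6
```

Request:
move_arm(
  increments=[255,0,0,-10,0,255,0,0,-35,0,255,2,3,-65,0,255,12,21,-90,0,255,30,52,-100,0,255,54,94,-100,0,255,78,136,-100,0,255,100,174,-100,0,255,116,202,-100,0,255,124,216,-100,0,255,127,221,-100,0,255,127,221,-100,0],
)

```text
t: 23.18
ee_pos: [592.3, -274.1, 105.0]
orientation: [-3.138, -0.005, -0.008]
ft_force: [-0.4, -0.7, -1.2]
width: 30.7
```

Request:
move_arm(
  increments=[255,0,0,0,0],
)

```text
t: 23.3
ee_pos: [591.7, -273.0, 105.0]
orientation: [-3.138, -0.006, -0.007]
ft_force: [0.2, 0.7, -1.3]
width: 30.5
```

Run:
```python
from h import *
im=snap("wrist","w8.png"); o=ctrl.get_obs(); print(o["ee_pos"],o["width"],o["orientation"])
```

```text
[ 591.71504785 -273.02119851  104.96080315] 30.735748370367716 [-3.13792144 -0.00632626 -0.00710072]
```

View pics/w8.png

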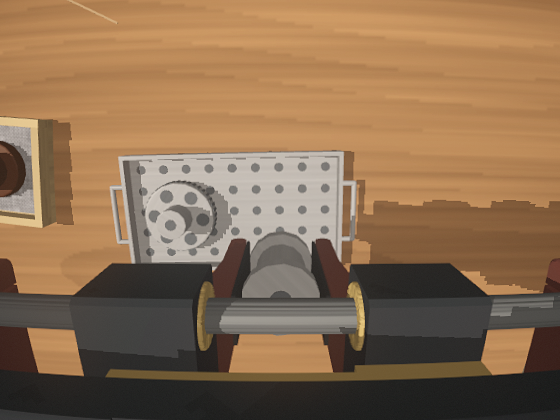

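Request:
move_arm(
  increments=[255,1,2,20,0,255,1,2,50,0,255,1,2,75,0,255,1,2,87,0,255,1,2,93,0,255,1,2,95,0,255,1,2,96,0,255,1,2,96.5,0,255,1,2,97,0,255,1,2,97,0],
)

```text
t: 24.6
ee_pos: [593.2, -274.7, 8.2]
orientation: [-3.138, -0.006, -0.008]
ft_force: [0.3, -0.2, -1.5]
width: 31.3
```

Request:
move_arm(
  increments=[255,0,0,0.4,0,255,0,0,0.6,0,255,0,0,0.6,0],
)

```text
t: 24.98
ee_pos: [593.3, -274.7, 8.0]
orientation: [-3.138, -0.006, -0.008]
ft_force: [-2.2, 0.7, 5.3]
width: 30.8
```

Request:
move_arm(
  increments=[200,0,0,0,0,145,0,0,0,0,145,0,0,0,0,145,0,0,-5,0,145,0,0,-25,0,145,0,0,-55,0,145,0,0,-90,0,120,-5,-15,-115,0,90,-15,-65,-122,0,90,-25,-120,-122,0,90,-35,-175,-122,0,90,-45,-230,-122,0],
)

```text
t: 26.48
ee_pos: [546.9, -43.8, 132.3]
orientation: [-3.138, -0.006, -0.011]
ft_force: [1.5, 0.3, -1.1]
width: 56.7
```

Request:
move_arm(
  increments=[90,-10,-55,0,0,90,-20,-110,0,0,90,-30,-165,0,0,90,-40,-220,0,0,90,-50,-275,0,0,90,-60,-330,0,0,90,-70,-385,0,0,90,-80,-430,0,0,90,-87,-460,0,0,90,-90,-473,0,0,90,-90,-473,0,0,90,-90,-473,0,0],
)

```text
t: 27.98
ee_pos: [455.4, 427.6, 133.4]
orientation: [-3.139, -0.004, -0.011]
ft_force: [0.4, -0.9, -0.2]
width: 56.3
```

Run:
```python
from h import *
im=snap("wrist","w9.png"); o=ctrl.get_obs(); print(o["ee_pos"],o["width"],o["orientation"],proj("w9",[(457.5,428,26)]))
snap("top","top2.png")
```

```text
[455.49903333 427.57271755 133.33592964] 56.91473568138712 [-3.13864467 -0.00368667 -0.01114064] [[280.69708707 208.98120309]]
```

View pics/w9.png

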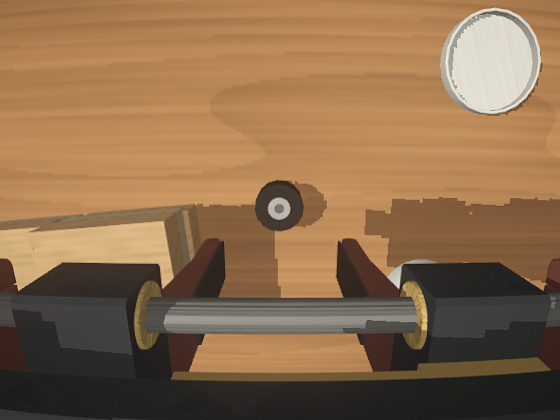

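View pics/top2.png

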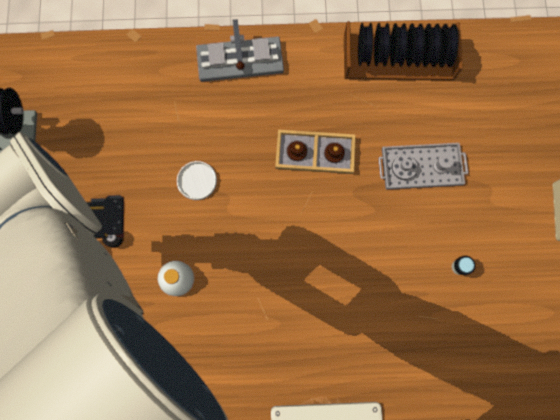

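Run:
```python
import cv2,numpy as np
a=cv2.imread("pics/scene0.png")[280:420,380:560];b=cv2.imread("pics/top0.png")[215:315,0:130]
cv2.imwrite("pics/bk.png",np.hstack([cv2.resize(a,(540,420)),cv2.resize(b,(0,0),fx=2,fy=4.2)[:420,:260]]))
```

```text
(no output)
```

View pics/bk.png

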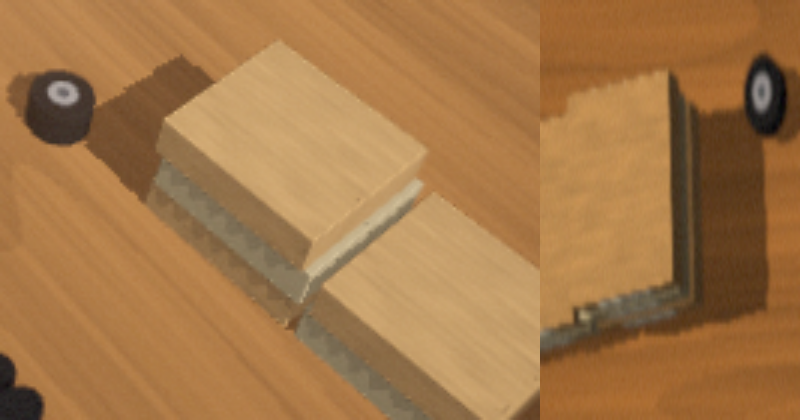

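Run:
```python
from h import *
for z in (0,40,60,80,100): print(z,cast("scene0",[(435,320.7),(429.3,348.3)],z).round(0).tolist(),cast("top0",[(64,231.7),(77.5,240)],z).round(0).tolist())
print(cast("w9",[(279,208.5)],26),cast("w9",[(491,61.5)],11))
```

```text
0 [[400.0, 466.0, 0.0], [453.0, 506.0, 0.0]] [[475.0, 536.0, 0.0], [456.0, 506.0, 0.0]]
40 [[431.0, 487.0, 40.0], [480.0, 525.0, 40.0]] [[467.0, 519.0, 40.0], [449.0, 491.0, 40.0]]
60 [[446.0, 497.0, 60.0], [494.0, 534.0, 60.0]] [[464.0, 511.0, 60.0], [446.0, 483.0, 60.0]]
80 [[461.0, 508.0, 80.0], [508.0, 544.0, 80.0]] [[460.0, 503.0, 80.0], [442.0, 476.0, 80.0]]
100 [[476.0, 518.0, 100.0], [521.0, 553.0, 100.0]] [[456.0, 495.0, 100.0], [439.0, 468.0, 100.0]]
[[457.89438477 429.36917176  26.        ]] [[577.10762167 258.27572525  11.        ]]
```

Request:
move_arm(
  increments=[90,2,-1.3,0,-10,90,2,-1.3,0,-20,90,2,-1.3,0,-30,90,2,-1.3,0,-40,90,2,-1.3,0,-50,90,2,-1.3,0,-60,90,2,-1.3,0,-70,90,2,-1.3,0,-80,90,2,-1.3,0,-90,90,2,-1.3,0,-90,90,2,-1.3,0,-90],
)

```text
t: 29.45
ee_pos: [457.8, 428.4, 133.3]
orientation: [2.221, 2.217, 0.011]
ft_force: [0.1, -1.3, -0.2]
width: 56.8
```

Run:
```python
from h import *
im=snap("wrist","w10.png"); o=ctrl.get_obs(); print(o["ee_pos"],o["width"],cv2.Rodrigues(o["orientation"])[0].round(3),proj("w10",[(457.5,429,26)]))
```

```text
[457.72903356 428.57948129 133.31861754] 56.97382787355061 [[ 0.001  1.     0.007]
 [ 1.    -0.001  0.003]
 [ 0.003  0.007 -1.   ]] [[277.93641797 209.58242948]]
```

View pics/w10.png

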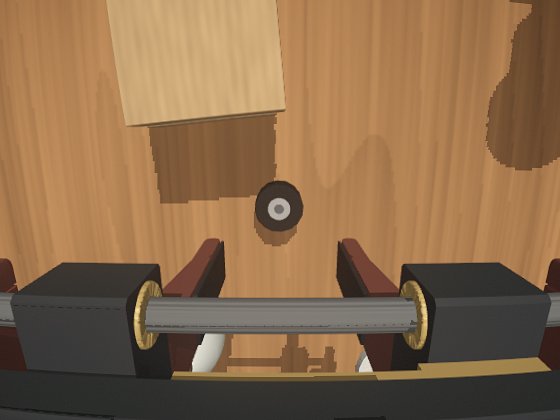

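Request:
move_arm(
  increments=[90,0,0,20,0,90,0,0,55,0,90,0,0,90,0,90,0,0,110,0,90,0,0,119,0,90,0,0,122,0,90,0,0,123,0,255,0,0,123,0,255,0,0,123,0,255,0,0,123,0,255,0,0,123,0],
)

```text
t: 30.88
ee_pos: [458.8, 429.2, 11.1]
orientation: [2.221, 2.218, 0.012]
ft_force: [-0.7, -1.0, 6.4]
width: 39.6
```

Request:
move_arm(
  increments=[255,0,0,-10,0,255,0,0,-35,0,255,-4,3,-60,0,255,-20,13,-85,0,255,-50,33,-90,0,255,-85,57,-90,0,255,-118,79,-90,0,255,-148,99,-90,0,255,-167,112,-90,0,255,-176,118,-90,0,255,-176,118,-90,0,255,-176,118,-90,0],
)

```text
t: 32.38
ee_pos: [575.4, 253.6, 101.2]
orientation: [2.22, 2.219, 0.012]
ft_force: [1.0, -0.1, -0.1]
width: 39.0
```

Run:
```python
from h import *
im=snap("wrist","w11.png"); o=ctrl.get_obs(); print(o["ee_pos"],o["width"])
t=np.linspace(0,2*np.pi,60)
a=cv2.imread("pics/w11.png")
for x,y in proj("w11",[(577+42*np.cos(s),252.5+42*np.sin(s),11) for s in t]): cv2.circle(a,(int(x),int(y)),1,(0,0,255),-1)
cv2.imwrite("pics/w11o.png",a)
g=cv2.imread("pics/top0.png"); h=cv2.cvtColor(g,cv2.COLOR_BGR2HSV)
m=((h[...,1]<70)&(h[...,2]>110)).astype(np.uint8); n,l,s,c=cv2.connectedComponentsWithStats(m)
i=l[181,197]; pts=np.argwhere(l==i)[:,::-1]; e=cv2.minEnclosingCircle(pts.astype(np.float32)); print(s[i],e,cast("top0",[e[0]],11))
```

```text
[575.34977099 253.65264589 101.2394137 ] 39.32194371941033
[ 177  161   40   39 1201] ((196.2359619140625, 179.88201904296875), 19.986392974853516) [[575.44550867 252.73828073  11.        ]]
```

View pics/w11o.png

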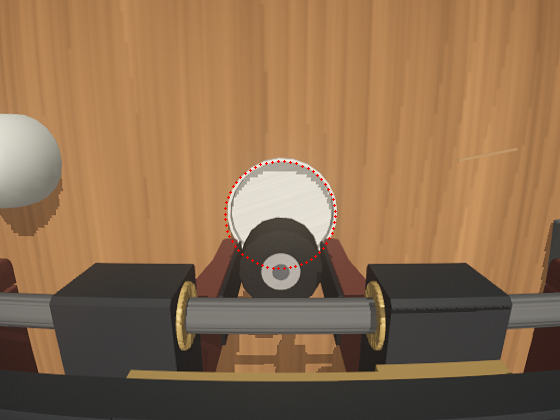

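Request:
move_arm(
  increments=[255,0.5,1,20,0,255,0.5,1,45,0,255,0.5,1,66,0,255,0.5,1,77,0,255,0.5,1,83,0,255,0.5,1,85,0,255,0.5,1,86,0,255,0.5,1,86.5,0,255,0.5,1,87,0,255,0.5,1,87,0],
)

```text
t: 33.67
ee_pos: [577.1, 254.5, 14.4]
orientation: [2.219, 2.22, 0.012]
ft_force: [-0.1, 0.3, -0.6]
width: 39.3
```

Request:
move_arm(
  increments=[255,0,0,0.4,0,255,0,0,0.6,0,255,0,0,0.6,0],
)

```text
t: 34.05
ee_pos: [577.2, 254.5, 14.1]
orientation: [2.219, 2.219, 0.013]
ft_force: [0.2, -0.2, 2.5]
width: 39.5
```

Contact; release, lift, and back off clear for a last look.

Request:
move_arm(
  increments=[160,0,0,0,0,110,0,0,0,0,110,0,0,0,0,110,0,0,-5,0,110,0,0,-25,0,110,0,0,-60,0,110,0,0,-100,0,110,-10,-15,-140,0,110,-20,-40,-170,0,110,-25,-65,-190,0,110,-25,-85,-200,0,110,-25,-90,-200,0],
)

```text
t: 35.55
ee_pos: [485.4, 229.0, 215.4]
orientation: [2.218, 2.219, 0.017]
ft_force: [0.3, 0.1, -0.1]
width: 49.8
```

Request:
move_arm(
  increments=[110,-30,-10,0,0,110,-80,-30,0,0,110,-130,-50,0,0,110,-180,-70,0,0,110,-230,-80,0,0,110,-270,-80,0,0,110,-290,-80,0,0,110,-300,-80,0,0,110,-300,-80,0,0,110,-300,-80,0,0,110,-300,-80,0,0],
)

```text
t: 36.92
ee_pos: [405.6, -70.4, 213.0]
orientation: [2.217, 2.221, 0.017]
ft_force: [0.1, -0.4, -0.1]
width: 50.0
```

Run:
```python
from h import *
snap("wrist","w12.png");snap("top","top3.png");snap("scene","scene3.png"); o=ctrl.get_obs(); print(o["ee_pos"],o["t"])
a=cv2.imread("pics/top3.png")
cv2.imwrite("pics/top3b.png",cv2.resize(a[110:300,90:490],None,fx=2,fy=2,interpolation=cv2.INTER_CUBIC))
a=cv2.imread("pics/scene3.png")
cv2.imwrite("pics/scene3b.png",cv2.resize(a[110:350,150:430],None,fx=2.5,fy=2.5,interpolation=cv2.INTER_CUBIC))
```

```text
[405.59060429 -70.61899283 213.06026723] 37.075
```

View pics/top3b.png

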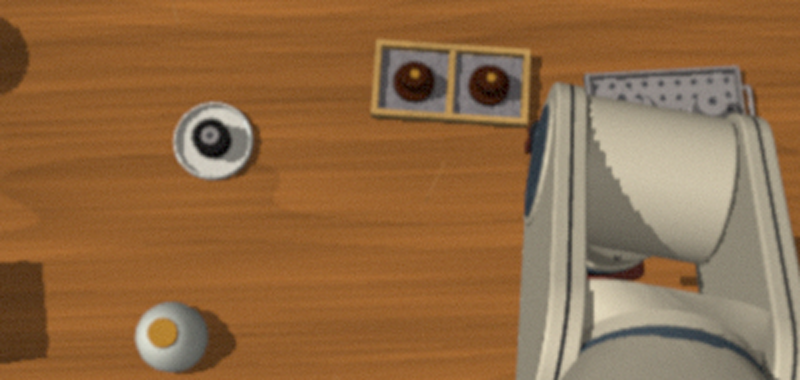

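View pics/scene3b.png

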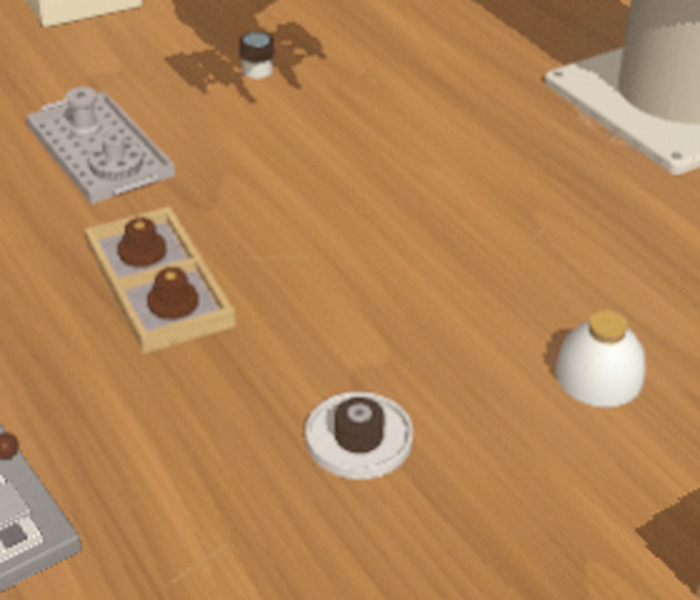

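The final views show both caps in their bays, knobs up. The wheel (hub up) and roller (upright) stand apart in the basket. The pad is in the tin, washer up, and the shade and loupe sit at the same pixels as at the start. The robot is clear of everything.

```bash
python3 -c "
from workcell import ctrl
print(ctrl.close_job())"
```

```text
the job is handed in; nothing more can be done
None
```

All five parts are in their containers, and I handed the job in at about 37 s of the 118 s allowed. No verdict came back.

- **Order:** I moved the reel caps first (one per bay), then the focus wheel, the guide roller and the foot pad.
- **Setting down:** I lowered each part to its container floor before opening the fingers. I lowered four until a force of 1 to 5 N showed contact. For the second reel cap I went by height only, with no force reading before release.
- **Last checks:** The final scene view shows every part upright in its place, with a clear gap between the wheel and the roller (about 37 mm by release positions). The lamp shade and loupe have not moved. In the final top view the arm hid most of the basket, so for the wheel and roller I relied on the scene view and an earlier clear top view.
- **Disagreements:** The camera views differed by about 2–3 mm on the tray, and by up to about 9 mm in y on the tin when it was at the edge of the wrist picture. I settled the tin's position from a close view above it before placing the pad. No check failed.

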